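# Seat the keyed collar on the splint machine's arbor

## Robot

A 6-joint arm with a two-finger parallel gripper is mounted at the origin on the work surface. World frame = base frame: x ahead of the robot, y to its left, z up, the work surface at z = 0. Lengths are in m, angles in rad, forces in N, time in s.
With the tool pointing down it reaches from about 0.425 to 1.125 m from the base axis. Payload 14.9 kg.
Tool frame: the origin (TCP) lies midway between the tips of the shut fingers; the grasp point (between the pads) lies 19 mm behind it (arm.grasp_offset is the distance from the TCP to the grasp point, in m); x points along the fingers, y is the direction in which the jaws open and shut, and the axes are right-handed (so a half turn about x gives the same grasp; the last joint's range is limited). The gripper opens to 91 mm and grips with 3 to 60 N. Pads are 32 mm wide; open, the fingers measure 118 mm over their backs; the gripper's body (76 mm by 178 mm) begins 60 mm behind the grasp point.
Start: joints at [1.101, 0.379, 1.734, -0, 1.028, -0.033], TCP at [0.296, 0.634, 0.214] pointing down, gripper open.
Joint ranges: [-2.77, 2.77], [-0.74, 2.19], [0, 2.66], [-1.06, 4.2], [0.31, 2.87], [-3.08, 3.08]. Speed limits (rad/s): [1.89, 1.89, 2.39, 3.14, 3.14, 3.14].

## Interface

Orientations are given as a unit quaternion [x, y, z, w].
In Python, from rig import telemetry, eyes, arm gives the robot as it stands. The module is installed in compiled form; this text tells all that it offers.
- The arm moves only by the tool move_arm, never from a script. Its argument "increments" is a list that holds one entry, the list of rows, each a list of 6 numbers: the shift along the tool's x, y, z in m, then the turn, a rotation vector about the tool's x, y, z in rad. In form: [[[x, y, z, wx, wy, wz], ...]]. A call has 1 to 8 rows; each row shifts and turns the commanded pose from where the row before left it, along the tool's axes as they then stand; what a row does not reach is not made up. A row lasts 1/10 s, in which the tool goes at most 50 mm and 8.59 degrees, less where a joint would pass 70% of its speed; a pose out of reach is approached as far as the arm can. A call is refused whole if a number of a shift passes 0.05 or a number of a turn 0.15, either way. A call with a gripper value outside its range is refused whole. "fingers" is the opening, from -1 (shut) to 1 (fully open), set as the call begins (left out, the last holds). The fingers move at their own pace and stop on an object; "force" is the grip in N (left out, the last holds). Time passes only in rows, so rows that do not move let the fingers close. It gives the time, the measured TCP pose, the force and the opening at its end, in the units of the state.
- telemetry.sense(): the state, without advancing time (a new reading comes with each control period).
- eyes.camera(name): name is "scene" or "side" or "wrist"; returns a dict with "image" (420x560x3 uint8, red, green, blue), "fx", "fy", "cx", "cy" (pixels), "T" (4x4, takes a point from camera to world coordinates); the wrist camera has in their place "mount" (4x4, takes a point from camera to tool coordinates, whose origin is the TCP and whose axes are the tool frame's). Camera axes: x right, y up, looking along -z (the intrinsics and any distortion apply to the point x, -y, -z); pixel columns grow to the right and rows downward; lengths in m; the calibration is good to about 2 mm. A picture is of the moment at which its call begins: read the wrist's pose just before it. There is no depth.
- arm.finish_job(): hands the job in, once; it reports no verdict.
The state is a dict: "t": time; "qpos": joint angles; "qd": joint speeds; "effort": joint torques, N m; "eef_pos": TCP position; "ee_rot": TCP orientation; "wrist_force": force on the tool from outside, world axes, zero at the start; "wrist_torque": the same for the moment, N m; "finger_gap": finger opening in m.
Only numpy, scipy, OpenCV 4.12 (cv2) and the standard library are available. Lean on these libraries where they do the work, as an engineer would, in place of code of your own. Each camera call takes 0.05 s, during which the arm holds its last target.

## Task

Fit the blue keyed collar onto the upright steel arbor of the green splint-feeding machine: slip it over, turn it until its inner tab drops into the arbor's keyway, and see it fully home and flat on the flange, then let go. Work by feel with a light hand, never forcing or dropping it, and leave the steel ring, the oil can and the screwdriver where they are.

Things in the scene. Friction and masses are not known exactly. Their poses are not given: they have to be found in the camera images.
- collar: Blue aluminium collar, loose, about 0.12 kg, upright on the bench, right way up: a tube 48 mm outside diameter, 36 mm tall, bore 30.5 mm (bottom mouth flared 1.5 mm). One tab inside the bore. A white mark on the top rim stands over the tab. Origin: centre of the underside; z up; the tab points along its own -x. A light grip (8 to 10 N) holds and turns it.
- tab (a point): Middle of the collar's brass-yellow inner tab, which is 6 mm wide and fills only the upper 12 mm of the bore (24 to 36 mm above the collar's underside, flush with the top), reaching inwards to 9 mm from the collar's axis.
- machine: Green splint-feeding machine, fixed: bed 50 mm high, from -90 to +160 mm in its x, -90 to +230 mm in its y, with an upright steel arbor. Origin: at bench level on the arbor's axis; z up, front = -x. The arbor is braked (slips above 2 N m). Gear case 105 mm high from 67 mm behind (+x) the axis; roller 92 mm high 165 mm away in +y.
- seat (a point): Centre of the top face of the arbor's flange (40 mm diameter), on the arbor's axis, 58 mm above the bench: where the centre of the collar's underside must come. While the tab is not over the keyway, the collar stops 12 mm above this; over the keyway it drops those 12 mm and its top is level with the shaft's top. More than 30 N between collar and arbor is too much.
- shaft_top (a point): Centre of the top of the arbor's 28 mm shaft, 36 mm above the flange (edge chamfered 1.5 mm); a 10 mm stud rises 12 mm above. One keyway, open at the top, 8 mm wide, 15 mm deep down, floor 7 mm from the axis. It faces the machine's front (-x) only roughly, within 0.6 rad either way: its angle is not measured and must be seen or felt. Play: 1.25 mm round the shaft, 1 mm each side of the tab.
- plain_ring: Bystander: plain steel ring without a tab, 48 mm diameter, 12 mm tall, on the bench. Origin: centre of its underside.
- oil_can: Bystander: red and yellow oil can, 48 mm diameter, 75 mm tall, on the bench. Origin: centre of its underside.
- screwdriver: Bystander: screwdriver with a wooden handle, 170 mm long, lying along its own x on the bench. Origin: centre of its underside.
Not all that is in view belongs to the job. There is more than one size of the collar; the one meant has the size given above.

How it is judged:
By the outcome, as a careful person would: the job done as asked, in the order asked, and still so for the second after the job is handed in, with the robot touching nothing.
It also fails if it takes over 72 s, if anything falls off the work surface, if the arm or the gripper's body presses on something with over 40 N, if the wrist force passes 120 N, or if a joint passes its speed limit or range.

## Working session

There is one attempt and no reset: what is moved stays moved. The work goes in short steps, Python scripts to look and compute and a tool call to move; the robot and the scene stay as the last step left them, time stands still between calls to the robot, and variables do not carry over. Pictures are saved under pics/ and viewed, and the job is handed in when it is done.

Besides the shell and the picture viewer there is one more tool, called by a JSON object that holds its "name" and its "arguments", one argument or row to a line. move_arm: Moves the arm, as the interface text tells. Its arguments: {"type":"object","properties":{"increments":{"type":"array","items":{"type":"array","items":{"type":"array","items":{"type":"number"}}}},"fingers":{"type":"number"},"force":{"type":"number"}},"required":["increments"]}

```bash
mkdir -p pics; cat > h.py <<'E'
from rig import telemetry, eyes, arm
import numpy as np, cv2
from scipy.spatial.transform import Rotation as R
np.set_printoptions(precision=4,suppress=True)
def snap(name,fn,crop=None,scale=1):
    s=telemetry.sense(); c=eyes.camera(name); im=c["image"][:,:,::-1].copy()
    np.savez('pics/'+fn+'.npz',**{k:v for k,v in c.items()},pos=s['eef_pos'],rot=s['ee_rot'])
    if crop: im=im[crop[1]:crop[3],crop[0]:crop[2]]
    if scale!=1: im=cv2.resize(im,None,fx=scale,fy=scale,interpolation=cv2.INTER_CUBIC)
    cv2.imwrite('pics/'+fn+'.png',im); return s,c
def camT(d):
    if 'T' in d: return np.array(d['T'])
    T=np.eye(4);T[:3,:3]=R.from_quat(d['rot']).as_matrix();T[:3,3]=d['pos'];return T@d['mount']
def ray(d,u,v):
    T=camT(d); r=np.array([(u-d['cx'])/d['fx'],-(v-d['cy'])/d['fy'],-1.]); return T[:3,3],T[:3,:3]@r
def onz(d,u,v,z):
    o,r=ray(d,u,v); return o+r*(z-o[2])/r[2]
def proj(d,p):
    T=camT(d); q=T[:3,:3].T@(np.array(p)-T[:3,3]); return d['cx']+d['fx']*q[0]/-q[2], d['cy']-d['fy']*q[1]/-q[2]
def load(fn): return dict(np.load('pics/'+fn+'.npz'))
E
python3 - <<'E'
from h import *
for n in ['scene','side','wrist']:
    s,c=snap(n,n+'0'); print(n,[ (k,np.array(v)) for k,v in c.items() if k!='image'])
print(s)
E
```

```text
scene [('fx', array(453.7905)), ('fy', array(453.7905)), ('cx', array(278.0306)), ('cy', array(218.2729)), ('T', array([[ 0.0098, -0.7336,  0.6795,  1.215 ],
       [ 1.    ,  0.0076, -0.0062, -0.1042],
       [-0.0006,  0.6795,  0.7336,  0.7248],
       [ 0.    ,  0.    ,  0.    ,  1.    ]]))]
side [('fx', array(497.0534)), ('fy', array(497.0534)), ('cx', array(276.1514)), ('cy', array(221.3949)), ('T', array([[-0.7492,  0.3623, -0.5545,  0.0711],
       [-0.662 , -0.4381,  0.6082,  0.4342],
       [-0.0225,  0.8227,  0.5681,  0.5995],
       [ 0.    ,  0.    ,  0.    ,  1.    ]]))]
wrist [('fx', array(374.6499)), ('fy', array(374.6499)), ('cx', array(279.9526)), ('cy', array(215.669)), ('mount', array([[-0.0004,  0.2969, -0.9549, -0.1703],
       [ 1.    ,  0.001 , -0.0001,  0.0005],
       [ 0.001 , -0.9549, -0.2969, -0.0841],
       [ 0.    ,  0.    ,  0.    ,  1.    ]]))]
{'t': 0.1, 'qpos': array([ 1.1008,  0.3793,  1.7347,  0.    ,  1.0286, -0.0333]), 'qd': array([ 0.0003, -0.002 , -0.0006, -0.0002,  0.0033,  0.002 ]), 'effort': array([ -0.0033, -76.5029, -43.5288,   0.0651,   0.0399,  -0.    ]), 'eef_pos': array([0.2959, 0.634 , 0.2134]), 'ee_rot': array([ 0.1528,  0.6904, -0.1535,  0.6902]), 'wrist_force': array([-0.1459, -0.7125, -0.4953]), 'wrist_torque': array([-0.0308, -0.0278, -0.0057]), 'finger_gap': 0.09105461302005564}
```

View pics/scene0.png

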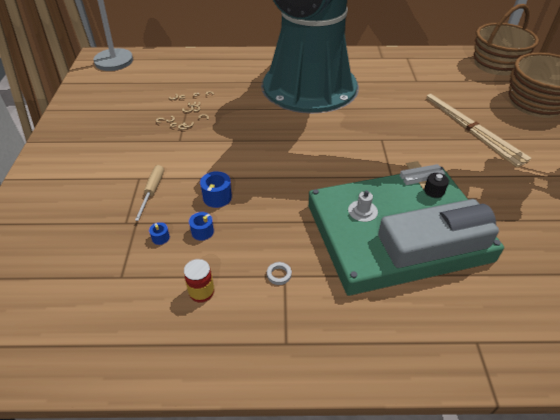

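View pics/side0.png

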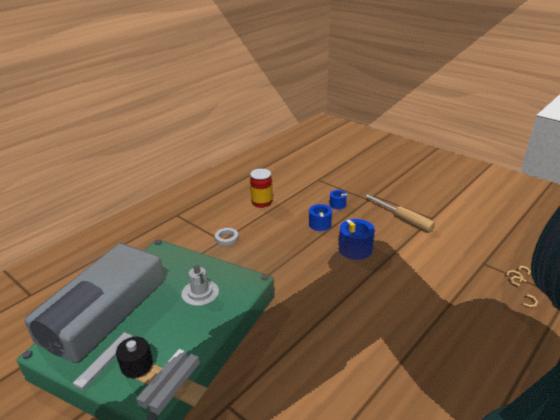

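View pics/wrist0.png

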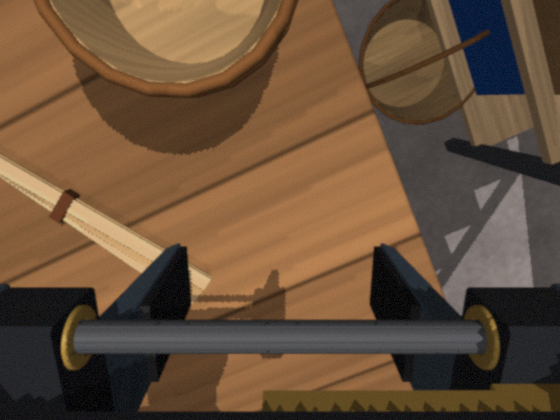

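Candidates for the collar, by scene pixel: large blue (216,189), middle blue (202,226) and small blue (159,233). The steel ring at (279,273) is not a candidate. I'll measure diameters and take a close crop.

```bash
cat > m.py <<'E'
from h import *
for n,f in (('scene','scene0'),('side','side0')):
    d=load(f); im=d['image'].astype(int)
    m=((im[:,:,2]>90)&(im[:,:,2]>im[:,:,0]*2)&(im[:,:,2]>im[:,:,1]*2)).astype(np.uint8)
    m=cv2.morphologyEx(m,cv2.MORPH_CLOSE,np.ones((9,9)))
    k,_,st,ce=cv2.connectedComponentsWithStats(m)
    for i in range(1,k):
        if st[i,4]<80: continue
        x,y,w,h,a=st[i]
        c0=onz(d,x+w/2,y+h/2,.018); cam=camT(d)[:3,3]; 
        T=camT(d); depth=-(T[:3,:3].T@(c0-T[:3,3]))[2]
        print(n,st[i],'center',c0,'diam mm',w*depth/d['fx']*1000)
d=load('scene0')
im=d['image'][:,:,::-1]
a=cv2.resize(im[165:255,130:250],None,fx=6,fy=6,interpolation=cv2.INTER_CUBIC);cv2.imwrite('pics/c1.png',a)
b=cv2.resize(im[160:240,320:440],None,fx=6,fy=6,interpolation=cv2.INTER_CUBIC);cv2.imwrite('pics/c2.png',b)
d=load('side0');im=d['image'][:,:,::-1]
b=cv2.resize(im[250:320,160:240],None,fx=7,fy=7,interpolation=cv2.INTER_CUBIC);cv2.imwrite('pics/c3.png',b)
E
python3 m.py
```

```text
scene [201 172  29  35 854] center [ 0.4705 -0.2384  0.018 ] diam mm 65.41578918483816
scene [190 213  23  27 507] center [ 0.5822 -0.2583  0.018 ] diam mm 48.02881930157367
scene [150 223  19  21 308] center [ 0.6006 -0.3428  0.018 ] diam mm 39.129115414754736
side [309 190  37  41 797] center [ 0.5818 -0.2882  0.018 ] diam mm 78.37179950886981
side [340 219  34  22 575] center [ 0.4942 -0.2687  0.018 ] diam mm 67.88631870501662
```

View pics/c1.png

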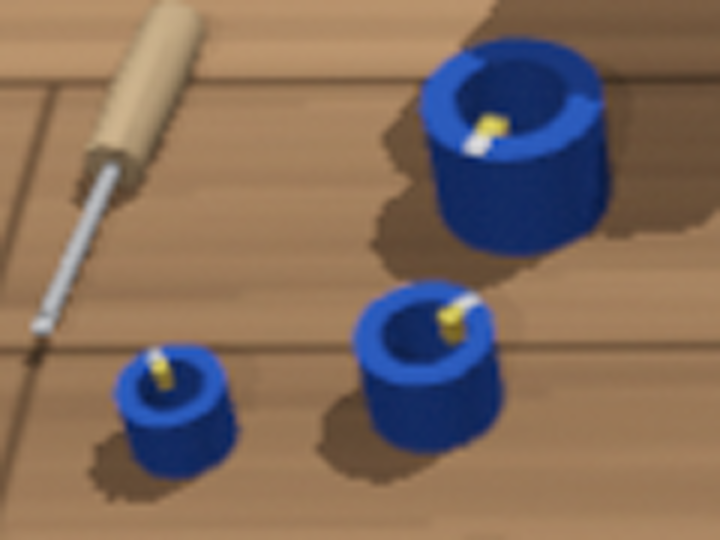

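View pics/c2.png

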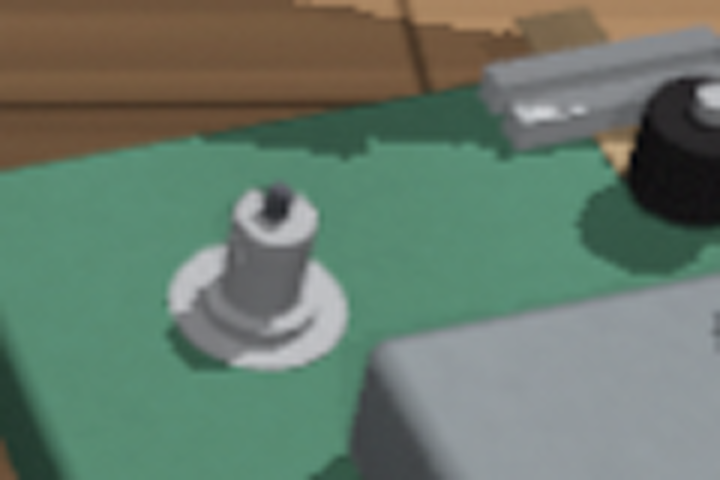

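View pics/c3.png

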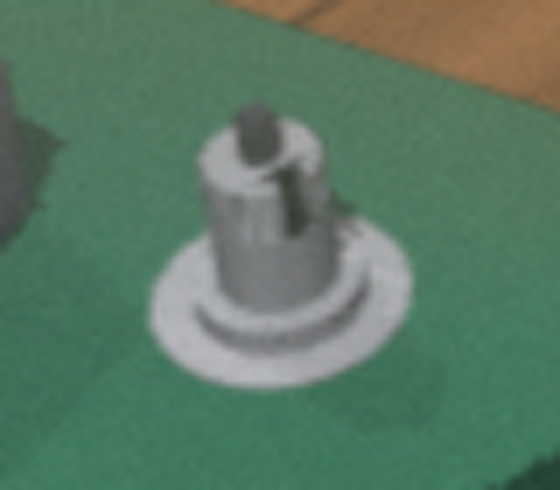

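```bash
cat > m2.py <<'E'
from h import *
s=load('scene0'); d=load('side0')
def tri(us,ud):
    o1,r1=ray(s,*us);o2,r2=ray(d,*ud)
    A=np.stack([r1,-r2],1);t=np.linalg.lstsq(A,o2-o1,rcond=None)[0]
    p,q=o1+t[0]*r1,o2+t[1]*r2
    return (p+q)/2,np.linalg.norm(p-q)
print('collar',onz(s,200.7,220.5,.036),onz(s,208,215.5,.036))
print('top',onz(s,366,196.2,.094),onz(d,197.4,272.4,.094),tri((366,196.2),(197.4,272.4)))
print('fl',onz(s,363,211,.058),onz(d,200.1,292.4,.058),tri((363,211),(200.1,292.4)))
print('key rim side',onz(d,160+288/7,250+166/7,.094))
# bed corners at z .05
for u in [(311,192),(356,286),(496,243),(441,170)]: print('corner',u,onz(s,*u,.05))
for u in [(155,242),(274,277)]: print('cornerside',u,onz(d,*u,.05))
print('roller',onz(s,437,181,.092), onz(d,134,350,.092))
E
python3 m2.py
python3 - <<'E'
from h import *
d=load('side0');im=d['image'][:,:,::-1]
cv2.imwrite('pics/c4.png',cv2.resize(im[185:240,300:385],None,fx=7,fy=7,interpolation=cv2.INTER_CUBIC))
E
```

```text
collar [ 0.5817 -0.2577  0.036 ] [ 0.5677 -0.244   0.036 ]
top [0.5729 0.0762 0.094 ] [0.5666 0.0771 0.094 ] (array([0.5695, 0.0762, 0.0913]), np.float64(0.001953404264155454))
fl [0.5791 0.0743 0.058 ] [0.5612 0.0814 0.058 ] (array([0.5698, 0.0762, 0.0487]), np.float64(0.0014977069886815534))
key rim side [0.5597 0.0754 0.094 ]
corner (311, 192) [ 0.5141 -0.0272  0.05  ]
corner (356, 286) [0.7558 0.0387 0.05  ]
corner (496, 243) [0.6594 0.3212 0.05  ]
corner (441, 170) [0.446  0.2692 0.05  ]
cornerside (155, 242) [0.7362 0.0394 0.05  ]
cornerside (274, 277) [ 0.5018 -0.029   0.05  ]
roller [0.5279 0.2291 0.092 ] [0.5135 0.234  0.092 ]
```

View pics/c4.png

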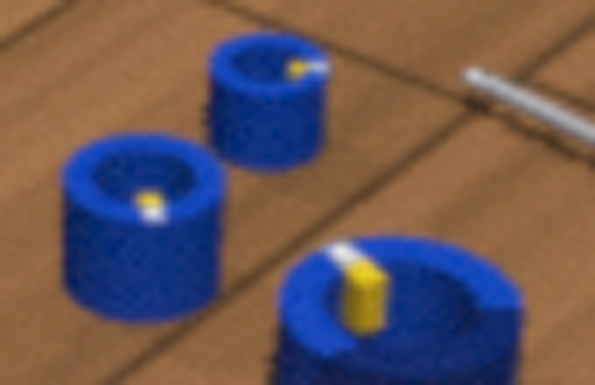

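```bash
cat >> h.py <<'E'
def yawR(psi): # tool y at world yaw psi, x down
    x=np.array([0,0,-1.]);y=np.array([np.cos(psi),np.sin(psi),0]);return np.stack([x,y,np.cross(x,y)],1)
def plan(p1,psi,n,cmd=None,nd=4):
    s=telemetry.sense(); p=np.array(s['eef_pos']);Rm=R.from_quat(s['ee_rot']).as_matrix()
    if cmd is not None: p,Rm=cmd
    p0=p.copy();rows=[]
    rv=R.from_matrix(Rm.T@yawR(psi)).as_rotvec()
    for i in range(n):
        tgt=p0+(np.array(p1)-p0)*(i+1)/n
        sh=np.round(Rm.T@(tgt-p),nd); 
        r=R.from_matrix(Rm.T@yawR(psi)).as_rotvec()/(n-i); r=np.round(r,nd)
        rows.append([float(v) for v in [*sh,*r]]); p=p+Rm@sh; Rm=Rm@R.from_rotvec(r).as_matrix()
    for i in range(0,n,8): print([rows[i:i+8]])
    return p,Rm
def st():
    s=telemetry.sense();Rm=R.from_quat(s['ee_rot']).as_matrix()
    print('t',s['t'],'pos',s['eef_pos'],'yaw',np.arctan2(Rm[1,1],Rm[0,1]),'down',Rm[:,0],'q',s['qpos'],'F',s['wrist_force'],'M',s['wrist_torque'],'gap',s['finger_gap'])
E
python3 -c "
from h import *
st(); plan([.57,.077,.205],1.85,16,nd=3)"
```

```text
t 0.15 pos [0.296  0.634  0.2134] yaw 1.1339778156459972 down [-0.0004 -0.0008 -1.    ] q [ 1.1007  0.3793  1.7346  0.      1.0286 -0.0333] F [ 0.4717 -0.0277 -0.8876] M [-0.0072  0.0157  0.0631] gap 0.09121024326492895
[[[0.001, -0.024, 0.03, -0.045, -0.0, 0.0], [0.0, -0.026, 0.029, -0.045, -0.0, 0.0], [0.001, -0.027, 0.028, -0.045, -0.0, 0.0], [0.0, -0.028, 0.027, -0.045, -0.0, 0.0], [0.001, -0.029, 0.025, -0.045, -0.0, 0.0], [0.0, -0.031, 0.024, -0.045, -0.0, 0.0], [0.001, -0.031, 0.023, -0.045, -0.0, 0.0], [0.0, -0.033, 0.021, -0.045, -0.0, 0.0]]]
[[[0.001, -0.033, 0.02, -0.045, -0.0, 0.0], [0.0, -0.034, 0.018, -0.044, -0.0, 0.0], [0.001, -0.036, 0.017, -0.045, -0.0, 0.0], [0.001, -0.035, 0.015, -0.044, -0.0, 0.0], [0.0, -0.037, 0.014, -0.045, -0.0, 0.0], [0.001, -0.037, 0.012, -0.044, -0.0, 0.0], [0.0, -0.037, 0.01, -0.045, -0.0, 0.0], [0.001, -0.038, 0.008, -0.044, -0.001, 0.001]]]
```

{"name": "move_arm", "arguments": {
  "increments": [
    [[0.001,-0.024,0.03,-0.045,0,0],[0.0,-0.026,0.029,-0.045,0,0],[0.001,-0.027,0.028,-0.045,0,0],[0.0,-0.028,0.027,-0.045,0,0],[0.001,-0.029,0.025,-0.045,0,0],[0.0,-0.031,0.024,-0.045,0,0],[0.001,-0.031,0.023,-0.045,0,0],[0.0,-0.033,0.021,-0.045,0,0]]
  ]
}}

```text
t: 0.95
eef_pos: [0.4332, 0.3541, 0.2098]
ee_rot: [0.026, 0.707, -0.026, 0.707]
wrist_force: [0.6, 0.6, 0.5]
finger_gap: 0.0914
```

{"name": "move_arm", "arguments": {
  "increments": [
    [[0.001,-0.033,0.02,-0.045,0,0],[0.0,-0.034,0.018,-0.044,0,0],[0.001,-0.036,0.017,-0.045,0,0],[0.001,-0.035,0.015,-0.044,0,0],[0.0,-0.037,0.014,-0.045,0,0],[0.001,-0.037,0.012,-0.044,0,0],[0.0,-0.037,0.01,-0.045,0,0],[0.001,-0.038,0.008,-0.044,0,0]]
  ]
}}

```text
t: 1.75
eef_pos: [0.5704, 0.0754, 0.205]
ee_rot: [-0.099, 0.7, 0.099, 0.7]
wrist_force: [0.7, 0.1, 0.3]
finger_gap: 0.0914
```

{"name": "move_arm", "arguments": {
  "increments": [
    [[0,0,0,0,0,0],[0,0,0,0,0,0]]
  ]
}}

```text
t: 1.95
eef_pos: [0.5698, 0.0765, 0.2047]
ee_rot: [-0.098, 0.701, 0.098, 0.7]
wrist_force: [0.2, 0.4, -0.2]
finger_gap: 0.0911
```

```bash
python3 -c "
from h import *
st(); snap('wrist','w1'); st()"
```

```text
t 1.95 pos [0.5698 0.0765 0.2047] yaw 1.8479330017948998 down [-0.0005  0.0001 -1.    ] q [ 0.0928  0.1963  1.9952  0.0002  0.9506 -1.7552] F [ 0.195   0.417  -0.1679] M [ 0.1066  0.0587 -0.0251] gap 0.09106937673168511
t 2.0 pos [0.5695 0.0772 0.2047] yaw 1.848965493134847 down [-0.0005  0.0001 -1.    ] q [ 0.094   0.1959  1.9955  0.0002  0.9507 -1.7551] F [0.1475 0.6094 0.5257] M [0.0748 0.0748 0.0234] gap 0.09087130926616659
```

View pics/w1.png

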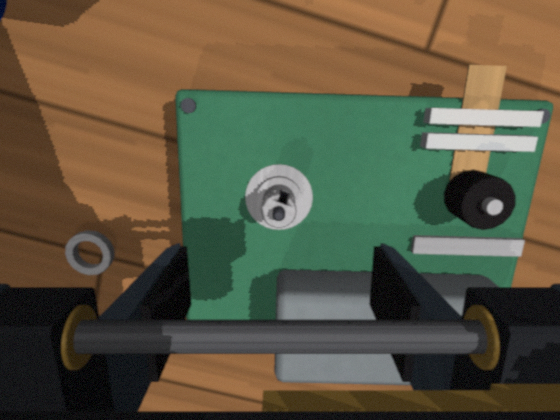

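```bash
python3 -c "
from h import *
im=load('w1')['image'][:,:,::-1]
cv2.imwrite('pics/c5.png',cv2.resize(im[155:240,235:325],None,fx=7,fy=7,interpolation=cv2.INTER_CUBIC))"
```

```text
(no output)
```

View pics/c5.png

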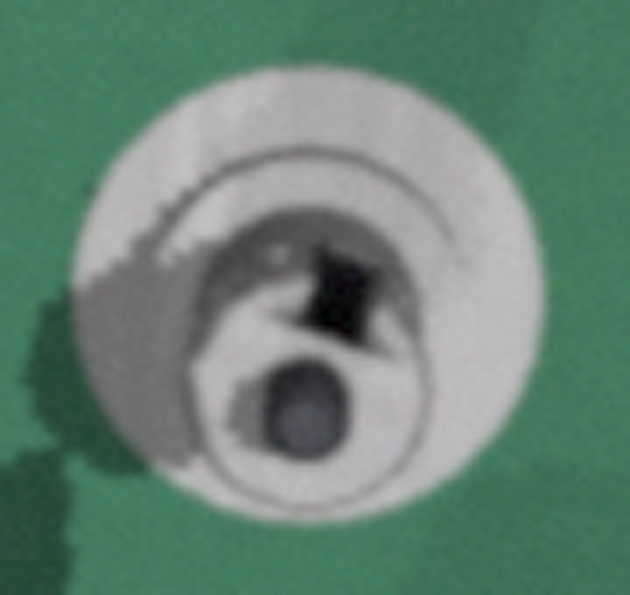

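```bash
python3 -c "
from h import *
d=load('w1'); f=lambda x,y,z:onz(d,235+(x+.5)/7-.5,155+(y+.5)/7-.5,z)
c=f(311,393,.094); print('c',c,'L',f(190,393,.094),f(432,393,.094), 'bot',f(311,508,.094))
a,b=f(280,318,.094),f(385,352,.094); print(a,b,np.linalg.norm(a-b)); n=(b-a); print('floor normal yaw',np.arctan2(n[1],n[0])+np.pi/2, 'offset',np.dot(((a+b)/2-c)[:2],[np.cos(np.arctan2(n[1],n[0])+np.pi/2),np.sin(np.arctan2(n[1],n[0])+np.pi/2)]))
m=(a+b)/2-c; print('mid dir',np.arctan2(m[1],m[0])%6.283)
print('flange', f(308,293,.058), f(72,293,.058),f(545,293,.058),f(308,66,.058),f(308,522,.058))
print('stud top', f(306,412,.106))
fr=[onz(d,184,93,.05),onz(d,548,100,.05)];n=fr[1]-fr[0];print('machine y',np.arctan2(n[1],n[0]),np.linalg.norm(n),fr)
r=[f(330,248,.094-.0),f(372,268,.094)];print([np.arctan2(*(q-c)[[1,0]])%6.283 for q in r])
"
```

```text
c [0.5694 0.0757 0.094 ] L [0.5731 0.0627 0.094 ] [0.5657 0.0887 0.094 ] bot [0.5825 0.0794 0.094 ]
[0.562 0.07  0.094] [0.5626 0.0823 0.094 ] 0.012297750650158677
floor normal yaw 3.0941275178694747 offset 0.007124093828090208
mid dir 3.073822447576065
flange [0.5673 0.0747 0.058 ] [0.5753 0.0464 0.058 ] [0.5593 0.1031 0.058 ] [0.54   0.0669 0.058 ] [0.5964 0.0829 0.058 ]
stud top [0.5682 0.0748 0.106 ]
machine y 1.828682109888066 0.30143639478365203 [array([ 0.5059, -0.0237,  0.05  ]), array([0.4291, 0.2678, 0.05  ])]
[np.float64(3.2918485802109814), np.float64(2.979443331346922)]
```

The keyway shows as a dark slot at wrist pixel (283,200), with the arbor centre at about (0.569, 0.0755) and the keyway direction about 3.08 rad. Next I move over the middle collar, which measures 48 mm.

```bash
python3 -c "
from h import *
plan([.581,-.258,.150],0.9,12,nd=3)"
```

```text
[[[0.005, -0.027, -0.007, 0.079, -0.0, 0.0], [0.004, -0.028, -0.004, 0.079, -0.0, 0.0], [0.005, -0.028, -0.003, 0.079, -0.0, 0.0], [0.004, -0.027, 0.0, 0.079, -0.0, 0.0], [0.005, -0.028, 0.002, 0.079, -0.0, 0.0], [0.004, -0.028, 0.004, 0.079, -0.0, 0.0], [0.005, -0.027, 0.007, 0.079, -0.0, 0.0], [0.004, -0.027, 0.008, 0.079, -0.0, 0.0]]]
[[[0.005, -0.026, 0.011, 0.079, -0.0, 0.0], [0.005, -0.025, 0.012, 0.079, -0.0, 0.0], [0.004, -0.023, 0.015, 0.079, -0.0, 0.0], [0.005, -0.023, 0.016, 0.08, -0.0, 0.0]]]
```

{"name": "move_arm", "arguments": {
  "increments": [
    [[0.005,-0.027,-0.007,0.079,0,0],[0.004,-0.028,-0.004,0.079,0,0],[0.005,-0.028,-0.003,0.079,0,0],[0.004,-0.027,0.0,0.079,0,0],[0.005,-0.028,0.002,0.079,0,0],[0.004,-0.028,0.004,0.079,0,0],[0.005,-0.027,0.007,0.079,0,0],[0.004,-0.027,0.008,0.079,0,0]]
  ],
  "fingers": 0.4
}}

```text
t: 2.8
eef_pos: [0.5775, -0.1463, 0.1688]
ee_rot: [0.125, 0.696, -0.125, 0.696]
wrist_force: [0.1, -0.5, 0.2]
finger_gap: 0.0633
```

{"name": "move_arm", "arguments": {
  "increments": [
    [[0.005,-0.026,0.011,0.079,0,0],[0.005,-0.025,0.012,0.079,0,0],[0.004,-0.023,0.015,0.079,0,0],[0.005,-0.023,0.016,0.08,0,0],[0,0,0,0,0,0],[0,0,0,0,0,0],[0,0,0,0,0,0]]
  ]
}}

```text
t: 3.5
eef_pos: [0.5817, -0.2565, 0.15]
ee_rot: [0.232, 0.668, -0.232, 0.668]
wrist_force: [1.1, 0.3, -0.2]
finger_gap: 0.0634
```

```bash
python3 -c "
from h import *
st(); snap('wrist','w2'); st()"
```

```text
t 3.5 pos [ 0.5817 -0.2565  0.15  ] yaw 0.9030487518652706 down [-0.0002  0.0002 -1.    ] q [-0.452   0.3608  1.8962  0.0002  0.8849 -1.3551] F [ 1.1002  0.2841 -0.2181] M [-0.0269  0.008   0.0314] gap 0.06343613430352933
t 3.55 pos [ 0.5818 -0.2566  0.1501] yaw 0.9030830725394753 down [-0.0001  0.0001 -1.    ] q [-0.452   0.3608  1.8961  0.0001  0.8848 -1.3552] F [ 0.3848 -0.58   -0.3651] M [-0.0117 -0.0276  0.0065] gap 0.06378245006849788
```

View pics/w2.png

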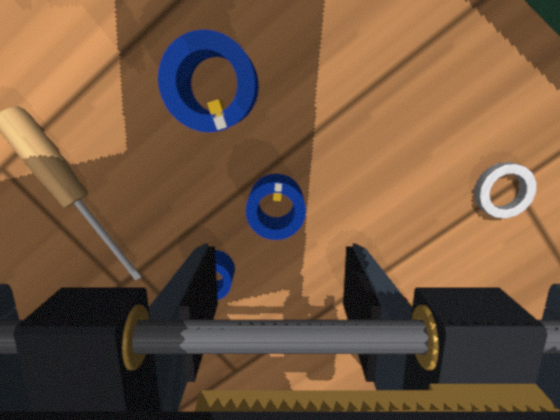

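```bash
python3 -c "
from h import *
im=load('w2')['image'][:,:,::-1]
cv2.imwrite('pics/c6.png',cv2.resize(im[165:250,235:320],None,fx=7,fy=7,interpolation=cv2.INTER_CUBIC))"
```

```text
(no output)
```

View pics/c6.png

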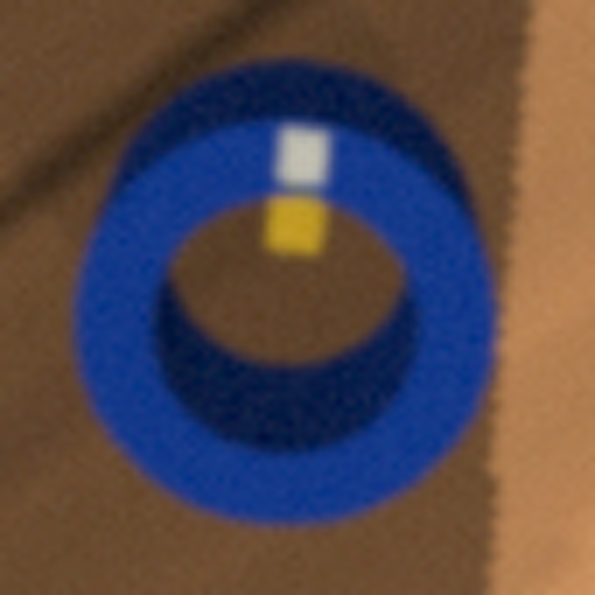

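```bash
python3 -c "
from h import *
d=load('w2'); f=lambda x,y,z:onz(d,235+(x+.5)/7-.5,165+(y+.5)/7-.5,z)
c=f(285.5,322,.036);print(c,f(74,321,.036),np.linalg.norm(f(74,321,.036)-f(496,321,.036)),np.linalg.norm(f(285,118,.036)-f(285,524,.036)))
for q in [(303,157),(297,224)]:
  m=f(*q,.036)-c;print(np.arctan2(m[1],m[0]),np.linalg.norm(m))
"
```

```text
[ 0.5798 -0.2588  0.036 ] [ 0.5649 -0.2775  0.036 ] 0.0476988428907488 0.04787204131439185
2.3679184444616093 0.01918301112163409
2.3572254183565495 0.011496114735890493
```

```bash
python3 -c "
from h import *
plan([.5798,-.2588,.008],0.903,8,nd=4)"
```

```text
[[[0.0178, -0.0004, -0.0, 0.0, -0.0, -0.0], [0.0177, -0.0004, -0.0, 0.0, -0.0, -0.0], [0.0178, -0.0003, -0.0001, 0.0, -0.0, -0.0], [0.0177, -0.0004, 0.0, 0.0, -0.0, -0.0], [0.0178, -0.0004, -0.0, 0.0, -0.0, -0.0], [0.0178, -0.0004, -0.0, 0.0, -0.0, -0.0], [0.0177, -0.0003, -0.0001, 0.0, -0.0001, -0.0], [0.0178, -0.0004, 0.0, 0.0001, -0.0, -0.0]]]
```

{"name": "move_arm", "arguments": {
  "increments": [
    [[0.025,-0.002,0,0,0,0],[0.025,-0.001,0,0,0,0],[0.025,0,0,0,0,0],[0.025,0,0,0,0,0],[0.02,0,0,0,0,0],[0.015,0,0,0,0,0],[0.007,0,0,0,0,0],[0,0,0,0,0,0]]
  ]
}}

```text
t: 4.35
eef_pos: [0.5797, -0.2598, 0.0075]
ee_rot: [0.232, 0.668, -0.232, 0.668]
wrist_force: [0.2, 0.8, 0.3]
finger_gap: 0.0639
```

{"name": "move_arm", "arguments": {
  "increments": [
    [[0,0,0,0,0,0],[0,0,0,0,0,0],[0,0,0,0,0,0],[0,0,0,0,0,0],[0,0,0,0,0,0],[0,0,0,0,0,0]]
  ],
  "fingers": -1,
  "force": 9
}}

```text
t: 4.95
eef_pos: [0.5804, -0.2605, 0.0088]
ee_rot: [0.232, 0.667, -0.232, 0.668]
wrist_force: [0.5, 1.2, 8.4]
finger_gap: 0.0474
```

```bash
python3 -c "
from h import *
st()"
```

```text
t 4.95 pos [ 0.5804 -0.2605  0.0088] yaw 0.9009568241465105 down [ 0.0011 -0.0005 -1.    ] q [-0.4586  0.5736  1.91    0.0001  0.6568 -1.3596] F [0.4837 1.2318 8.4468] M [0.1661 0.1645 0.0197] gap 0.04737126854391352
```

{"name": "move_arm", "arguments": {
  "increments": [
    [[-0.003,0,0,0,0,0],[-0.005,0,0,0,0,0],[-0.02,0,0,0,0,0],[-0.04,0,0,0,0,0],[-0.04,0,0,0,0,0],[-0.03,0,0,0,0,0],[0,0,0,0,0,0],[0,0,0,0,0,0]]
  ]
}}

```text
t: 5.75
eef_pos: [0.5799, -0.2604, 0.1465]
ee_rot: [0.232, 0.667, -0.232, 0.668]
wrist_force: [0.5, -0.1, -0.6]
finger_gap: 0.0477
```

```bash
python3 -c "
from h import *
st(); snap('wrist','w3'); snap('scene','s3');st()"
```

```text
t 5.75 pos [ 0.5799 -0.2604  0.1465] yaw 0.9010026975577421 down [ 0.0011 -0.0006 -1.    ] q [-0.4587  0.3648  1.8984 -0.      0.8773 -1.3596] F [ 0.5188 -0.1088 -0.5692] M [-0.0473  0.012   0.0184] gap 0.047678333548745955
t 5.85 pos [ 0.5791 -0.26    0.1448] yaw 0.900974104289733 down [-0.0015  0.0007 -1.    ] q [-0.4587  0.3669  1.8992 -0.0001  0.8772 -1.3596] F [ 0.0151  0.6294 -1.6671] M [ 0.0028  0.0236 -0.0043] gap 0.04764235079273778
```

View pics/w3.png

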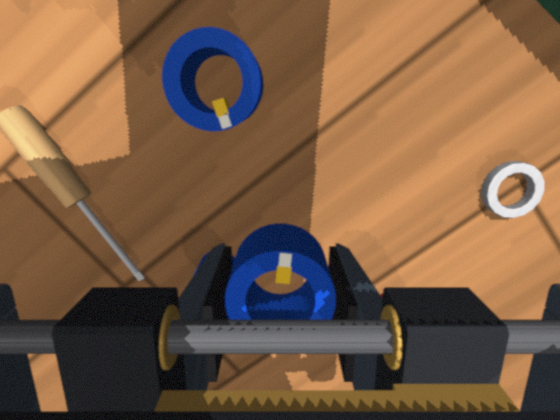

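View pics/s3.png

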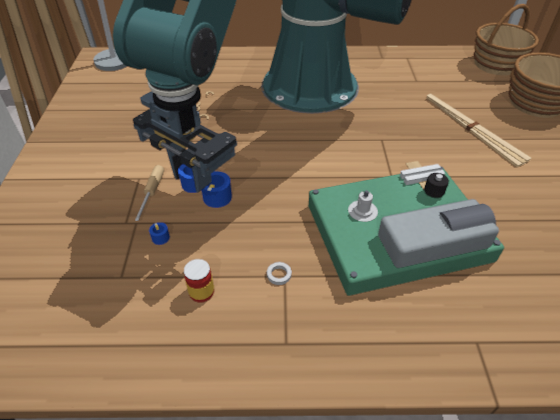

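```bash
cat > ov.py <<'E'
from h import *
import sys
fn=sys.argv[1]; y0,z0=float(sys.argv[2]),float(sys.argv[3]); h=float(sys.argv[4]); out=sys.argv[5]
d=load(fn); im=cv2.resize(d['image'][210:340,200:360][:,:,::-1],None,fx=5,fy=5,interpolation=cv2.INTER_CUBIC)
Tm=d['mount']
def pt(p):
    q=Tm[:3,:3].T@(np.array(p)-Tm[:3,3]); u=d['cx']+d['fx']*q[0]/-q[2]; v=d['cy']-d['fy']*q[1]/-q[2]
    return (int((u-200+.5)*5),int((v-210+.5)*5))
for r in (.024,.01525):
    for a in np.linspace(0,2*np.pi,120): cv2.circle(im,pt([-h,y0+r*np.cos(a),z0+r*np.sin(a)]),1,(0,255,255),-1)
cv2.imwrite('pics/'+out,im)
E
python3 ov.py w3 0 0 .0275 c7.png
```

```text
(no output)
```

View pics/c7.png

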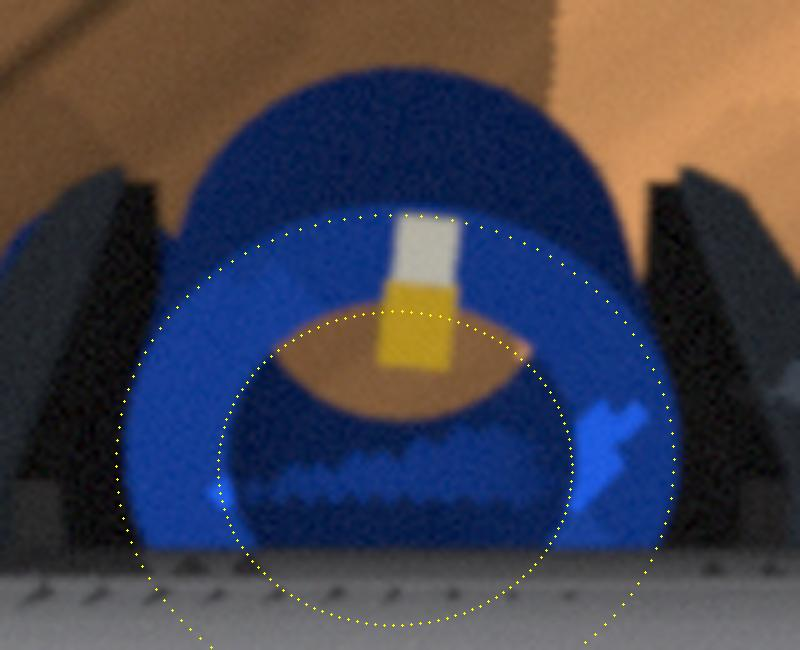

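```bash
cat > tb.py <<'E'
from h import *
d=load('w3');Tm=d['mount']
def f(x,y,h):
    u=200+(x+.5)/5-.5;v=210+(y+.5)/5-.5
    r=Tm[:3,:3]@np.array([(u-d['cx'])/d['fx'],-(v-d['cy'])/d['fy'],-1.]);o=Tm[:3,3]
    return o+r*(-h-o[0])/r[0]
for h in (.0275,.0265):
  L,Rr=f(122,458,h),f(681,458,h); t=f(402,206,h); c=np.array([-h,(L[1]+Rr[1])/2,t[2]+.024]); print('c',c,'diam',Rr[1]-L[1])
  for q in [(428,250),(417,327)]:
    m=f(*q,h)-c; print('rel yaw from tool y',np.arctan2(-m[2],m[1]),np.hypot(m[1],m[2]))
E
python3 tb.py; python3 ov.py w3 .0005 -.0007 .0275 c7.png; python3 -c "
from h import *
plan([.569,.0755,.135],1.62,12,nd=3)"
```

```text
c [-0.0275  0.0006 -0.0008] diam 0.04802672759877023
rel yaw from tool y 1.4609190168374218 0.02018796518248803
rel yaw from tool y 1.470476904195281 0.013107634750054806
c [-0.0265  0.0006 -0.0003] diam 0.04836309499879494
rel yaw from tool y 1.4600048274675073 0.020162288709893224
rel yaw from tool y 1.4691851474369457 0.013032203292215187
[[[0.001, 0.021, -0.018, -0.06, -0.0, -0.0], [0.001, 0.023, -0.017, -0.06, -0.0, -0.0], [0.001, 0.023, -0.015, -0.06, -0.0, -0.0], [0.0, 0.024, -0.014, -0.06, -0.0, -0.0], [0.001, 0.026, -0.012, -0.06, -0.0, -0.0], [0.001, 0.025, -0.011, -0.06, -0.0, -0.0], [0.001, 0.027, -0.009, -0.06, -0.0, -0.0], [0.001, 0.027, -0.008, -0.06, -0.0, -0.0]]]
[[[0.001, 0.027, -0.006, -0.06, -0.0, -0.0], [0.0, 0.028, -0.005, -0.06, -0.001, -0.0], [0.001, 0.027, -0.003, -0.06, -0.0, -0.0], [0.001, 0.028, -0.001, -0.059, -0.0, -0.001]]]
```

View pics/c7.png

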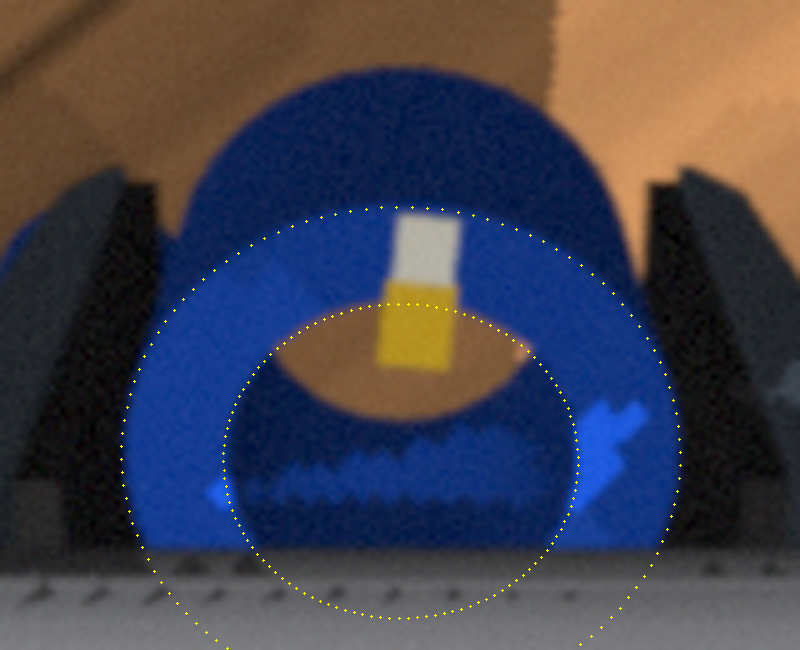

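```bash
python3 -c "
from h import *
plan([.5696,.0747,.135],1.27,12,nd=3)"
```

```text
[[[0.001, 0.021, -0.018, -0.031, -0.0, 0.0], [0.001, 0.022, -0.017, -0.031, -0.0, 0.0], [0.001, 0.023, -0.017, -0.031, -0.0, 0.0], [0.0, 0.023, -0.016, -0.031, -0.0, 0.0], [0.001, 0.023, -0.015, -0.031, -0.0, -0.0], [0.001, 0.024, -0.014, -0.031, -0.0, -0.0], [0.001, 0.024, -0.014, -0.031, -0.0, -0.0], [0.001, 0.025, -0.013, -0.03, -0.0, -0.0]]]
[[[0.001, 0.025, -0.012, -0.031, -0.0, -0.0], [0.0, 0.026, -0.011, -0.03, -0.001, -0.0], [0.001, 0.025, -0.011, -0.031, -0.0, -0.0], [0.001, 0.027, -0.01, -0.03, -0.001, -0.0]]]
```

{"name": "move_arm", "arguments": {
  "increments": [
    [[0.001,0.021,-0.018,-0.031,0,0],[0.001,0.022,-0.017,-0.031,0,0],[0.001,0.023,-0.017,-0.031,0,0],[0.0,0.023,-0.016,-0.031,0,0],[0.001,0.023,-0.015,-0.031,0,0],[0.001,0.024,-0.014,-0.031,0,0],[0.001,0.024,-0.014,-0.031,0,0],[0.001,0.025,-0.013,-0.03,0,0]]
  ]
}}

```text
t: 6.65
eef_pos: [0.5723, -0.036, 0.1375]
ee_rot: [0.148, 0.692, -0.148, 0.691]
wrist_force: [-0.6, -0.1, -0.4]
finger_gap: 0.0475
```

{"name": "move_arm", "arguments": {
  "increments": [
    [[0.001,0.025,-0.012,-0.031,0,0],[0.0,0.026,-0.011,-0.03,0,0],[0.001,0.025,-0.011,-0.031,0,0],[0.001,0.027,-0.01,-0.03,0,0],[0,0,0,0,0,0],[0,0,0,0,0,0],[0,0,0,0,0,0],[0,0,0,0,0,0]]
  ]
}}

```text
t: 7.45
eef_pos: [0.5701, 0.0741, 0.1356]
ee_rot: [0.106, 0.699, -0.106, 0.699]
wrist_force: [-1.5, -0.1, -1.3]
finger_gap: 0.0474
```

```bash
python3 -c "
from h import *
st(); snap('wrist','w4',crop=(200,210,360,340),scale=5);st()"
```

```text
t 7.45 pos [0.5701 0.0741 0.1356] yaw 1.2688603139313939 down [-0.0005 -0.0001 -1.    ] q [ 0.0887  0.2943  2.0238 -0.0001  0.824  -1.1801] F [-1.5139 -0.0934 -1.303 ] M [-0.0064  0.01   -0.032 ] gap 0.047375526134260756
t 7.5 pos [0.5702 0.0741 0.1357] yaw 1.268896148458096 down [-0.0004 -0.0001 -1.    ] q [ 0.0888  0.2942  2.0238 -0.0001  0.824  -1.18  ] F [ 0.0906 -0.5625 -0.713 ] M [-0.0121  0.0144  0.0179] gap 0.04748546422512711
```

View pics/w4.png

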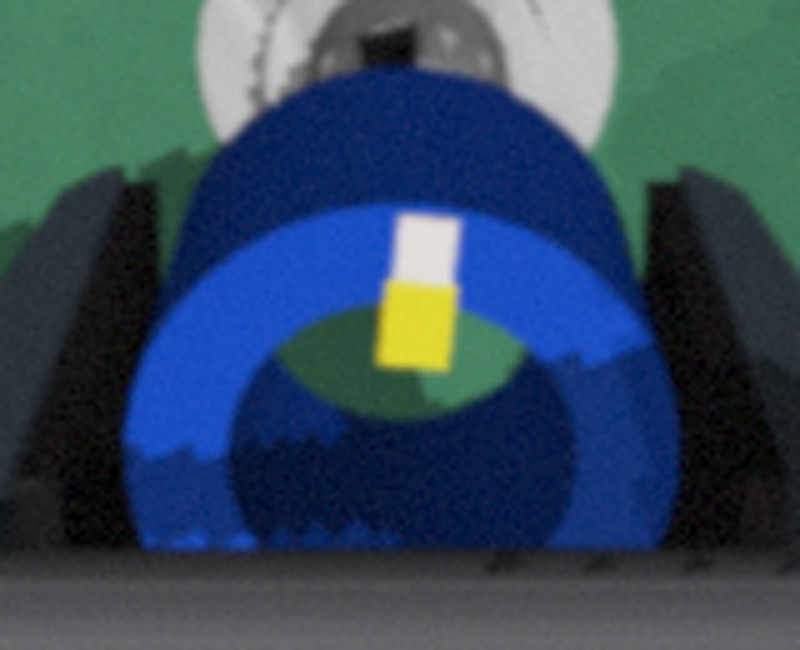

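{"name": "move_arm", "arguments": {
  "increments": [
    [[0.005,0.0007,-0.0005,0,0,0],[0.008,0,0,0,0,0],[0.008,0,0,0,0,0],[0.006,0,0,0,0,0],[0.003,0,0,0,0,0],[0,0,0,0,0,0]]
  ]
}}

```text
t: 8.1
eef_pos: [0.5697, 0.0757, 0.1053]
ee_rot: [0.106, 0.699, -0.106, 0.699]
wrist_force: [-0.2, 0.2, 0.2]
finger_gap: 0.0472
```

```bash
python3 -c "
from h import *
st(); snap('side','d5',crop=(150,200,290,320),scale=5);snap('scene','s5',crop=(300,110,440,240),scale=5)"
```

```text
t 8.1 pos [0.5697 0.0757 0.1053] yaw 1.2700157307840856 down [-0.0009 -0.0001 -1.    ] q [ 0.0916  0.3416  2.0316 -0.      0.7693 -1.1785] F [-0.2479  0.2498  0.1631] M [ 0.0202  0.0024 -0.0151] gap 0.04722248268409869
```

View pics/d5.png

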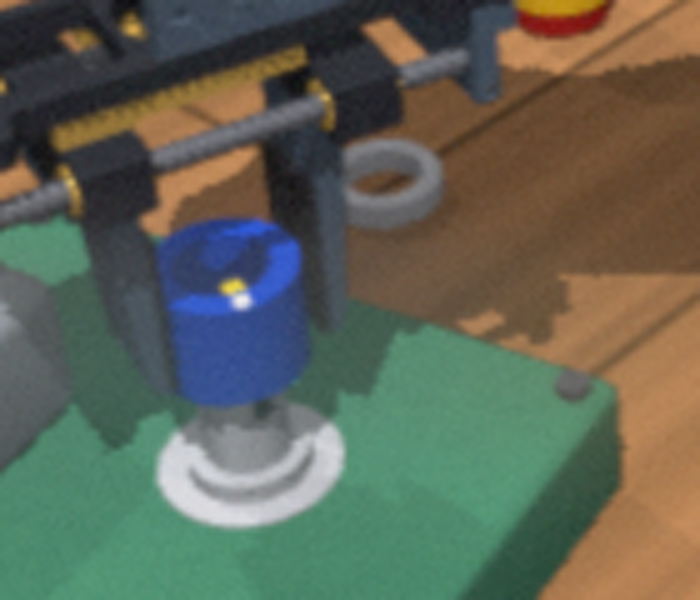

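View pics/s5.png

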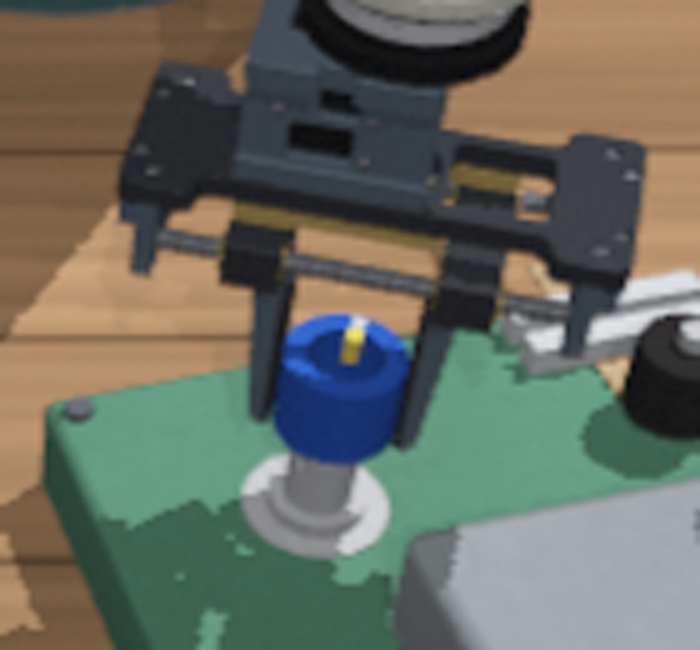

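{"name": "move_arm", "arguments": {
  "increments": [
    [[0.002,0,0,0,0,0],[0.002,0,0,0,0,0],[0.001,0,0,0,0,0]]
  ]
}}

```text
t: 8.5
eef_pos: [0.5699, 0.0757, 0.1008]
ee_rot: [0.106, 0.699, -0.106, 0.699]
wrist_force: [0.7, 0.8, -1.1]
finger_gap: 0.0475
```

{"name": "move_arm", "arguments": {
  "increments": [
    [[0.001,0,0,0,0,0],[0.001,0,0,0,0,0],[0.001,0,0,0,0,0]]
  ]
}}

```text
t: 8.8
eef_pos: [0.57, 0.0757, 0.0979]
ee_rot: [0.106, 0.699, -0.106, 0.699]
wrist_force: [-0.1, -0.2, -0.7]
finger_gap: 0.0475
```

```bash
python3 -c "
from h import *
st()"
```

```text
t 8.8 pos [0.57   0.0757 0.0979] yaw 1.2699994083572133 down [ 0.  0. -1.] q [ 0.0915  0.3537  2.0329  0.      0.755  -1.1785] F [-0.0538 -0.202  -0.7095] M [0.0509 0.0272 0.0137] gap 0.04754667088905279
```

{"name": "move_arm", "arguments": {
  "increments": [
    [[0.003,0,0,0,0,0],[0.003,0,0,0,0,0],[0.003,0,0,0,0,0],[0.003,0,0,0,0,0],[0.002,0,0,0,0,0],[0.001,0,0,0,0,0]]
  ]
}}

```text
t: 9.4
eef_pos: [0.5699, 0.0757, 0.0826]
ee_rot: [0.106, 0.699, -0.106, 0.699]
wrist_force: [-0.5, -0.4, -1.8]
finger_gap: 0.0476
```

{"name": "move_arm", "arguments": {
  "increments": [
    [[0.001,0,0,0,0,0],[0.001,0,0,0,0,0]]
  ]
}}

```text
t: 9.6
eef_pos: [0.5701, 0.0757, 0.081]
ee_rot: [0.106, 0.699, -0.106, 0.699]
wrist_force: [-0.3, 0.1, -1.0]
finger_gap: 0.0474
```

{"name": "move_arm", "arguments": {
  "increments": [
    [[0.001,0,0,0,0,0],[0,0,0,0,0,0]]
  ]
}}

```text
t: 9.8
eef_pos: [0.5699, 0.0757, 0.0798]
ee_rot: [0.106, 0.699, -0.106, 0.699]
wrist_force: [0.0, 0.1, -0.9]
finger_gap: 0.0474
```

{"name": "move_arm", "arguments": {
  "increments": [
    [[0.001,0,0,0,0,0],[0,0,0,0,0,0]]
  ]
}}

```text
t: 10.0
eef_pos: [0.57, 0.0757, 0.0789]
ee_rot: [0.106, 0.699, -0.106, 0.699]
wrist_force: [-0.4, -0.2, -0.1]
finger_gap: 0.0472
```

{"name": "move_arm", "arguments": {
  "increments": [
    [[0.0005,0,0,0,0,0],[0,0,0,0,0,0]]
  ]
}}

```text
t: 10.2
eef_pos: [0.5701, 0.0757, 0.0786]
ee_rot: [0.106, 0.699, -0.106, 0.699]
wrist_force: [-1.6, -0.3, 2.3]
finger_gap: 0.0477
```

{"name": "move_arm", "arguments": {
  "increments": [
    [[0.0005,0,0,0,0,0],[0,0,0,0,0,0]]
  ]
}}

```text
t: 10.4
eef_pos: [0.5702, 0.0757, 0.0782]
ee_rot: [0.106, 0.699, -0.106, 0.699]
wrist_force: [-1.7, -0.9, 5.3]
finger_gap: 0.0476
```

{"name": "move_arm", "arguments": {
  "increments": [
    [[0.0005,0,0,0,0,0],[0,0,0,0,0,0]]
  ]
}}

```text
t: 10.6
eef_pos: [0.5702, 0.0757, 0.0778]
ee_rot: [0.106, 0.699, -0.106, 0.699]
wrist_force: [-1.7, -0.3, 7.3]
finger_gap: 0.0475
```

The collar rests on the shaft top 12 mm above the seat, as expected (about 7 N). I'll ease off a little and turn with light pressure.

{"name": "move_arm", "arguments": {
  "increments": [
    [[-0.0005,0,0,0,0,0],[0,0,0,-0.05,0,0],[0,0,0,-0.05,0,0],[0,0,0,-0.05,0,0],[0,0,0,0,0,0]]
  ]
}}

```text
t: 11.1
eef_pos: [0.5703, 0.0758, 0.0781]
ee_rot: [0.053, 0.705, -0.053, 0.705]
wrist_force: [0.4, -0.7, 2.3]
finger_gap: 0.0475
```

```bash
python3 -c "
from h import *
st()"
```

```text
t 11.1 pos [0.5703 0.0758 0.0781] yaw 1.4208110728532282 down [ 0.0006  0.0001 -1.    ] q [ 0.0916  0.3866  2.0352  0.0001  0.7191 -1.3293] F [ 0.3503 -0.7413  2.2911] M [ 0.1038 -0.0079 -0.0378] gap 0.04754810055023161
```

{"name": "move_arm", "arguments": {
  "increments": [
    [[0,0,0,-0.04,0,0],[0,0,0,-0.04,0,0],[0,0,0,-0.03,0,0],[0,0,0,0,0,0]]
  ]
}}

```text
t: 11.5
eef_pos: [0.5698, 0.0756, 0.0778]
ee_rot: [0.014, 0.707, -0.015, 0.707]
wrist_force: [0.6, -0.7, -0.2]
finger_gap: 0.0479
```

{"name": "move_arm", "arguments": {
  "increments": [
    [[0,0,0,-0.03,0,0],[0,0,0,-0.03,0,0],[0,0,0,0,0,0]]
  ]
}}

```text
t: 11.8
eef_pos: [0.5699, 0.0757, 0.0779]
ee_rot: [-0.007, 0.707, 0.007, 0.707]
wrist_force: [0.6, -0.3, -0.9]
finger_gap: 0.0476
```

```bash
python3 -c "
from h import *
st(); snap('wrist','w6',crop=(200,210,360,340),scale=5)"
```

```text
t 11.8 pos [0.5699 0.0757 0.0779] yaw 1.5912221423488573 down [-0.0002 -0.     -1.    ] q [ 0.0915  0.3867  2.0356 -0.      0.7194 -1.4997] F [ 0.598  -0.342  -0.9153] M [ 0.02    0.0207 -0.0231] gap 0.04763373900258585
```

View pics/w6.png

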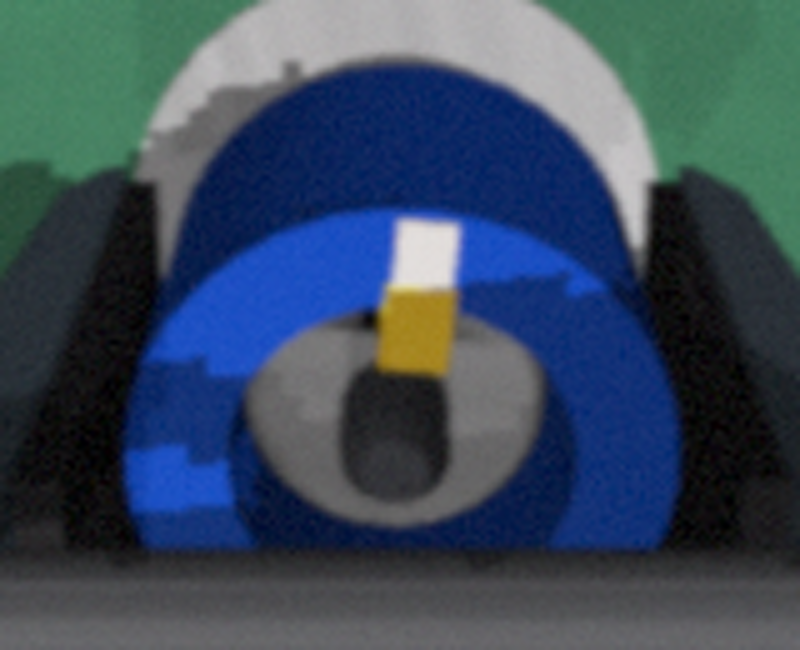

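The force has fallen to zero, and dark keyway shows to the left of the tab at (355,320). I'll turn a touch more and lower.

{"name": "move_arm", "arguments": {
  "increments": [
    [[0,0,0,-0.025,0,0],[0.001,0,0,0,0,0],[0,0,0,0,0,0]]
  ]
}}

```text
t: 12.15
eef_pos: [0.5699, 0.0757, 0.0768]
ee_rot: [-0.016, 0.707, 0.016, 0.707]
wrist_force: [-0.9, -0.8, -0.5]
finger_gap: 0.0477
```

{"name": "move_arm", "arguments": {
  "increments": [
    [[0.001,0,0,0,0,0],[0,0,0,0,0,0]]
  ]
}}

```text
t: 12.35
eef_pos: [0.5699, 0.0757, 0.0758]
ee_rot: [-0.016, 0.707, 0.016, 0.707]
wrist_force: [0.4, 0.2, -0.8]
finger_gap: 0.0479
```

{"name": "move_arm", "arguments": {
  "increments": [
    [[0.001,0,0,0,0,0],[0,0,0,0,0,0]]
  ]
}}

```text
t: 12.55
eef_pos: [0.5699, 0.0757, 0.0748]
ee_rot: [-0.016, 0.707, 0.016, 0.707]
wrist_force: [-0.9, 0.6, 0.0]
finger_gap: 0.0475
```

```bash
python3 -c "
from h import *
st()"
```

```text
t 12.55 pos [0.5699 0.0757 0.0748] yaw 1.6149947948335557 down [-0.0001 -0.     -1.    ] q [ 0.0915  0.3919  2.0358 -0.      0.714  -1.5234] F [-0.8597  0.5777  0.0139] M [0.011  0.0216 0.0404] gap 0.04748927931656035
```

It is dropping freely. The flange should come at TCP ≈ 0.0665.

{"name": "move_arm", "arguments": {
  "increments": [
    [[0.002,0,0,0,0,0],[0.002,0,0,0,0,0],[0.001,0,0,0,0,0],[0,0,0,0,0,0]]
  ]
}}

```text
t: 12.95
eef_pos: [0.5699, 0.0757, 0.0697]
ee_rot: [-0.016, 0.707, 0.016, 0.707]
wrist_force: [0.1, -0.6, -0.8]
finger_gap: 0.0476
```

{"name": "move_arm", "arguments": {
  "increments": [
    [[0.001,0,0,0,0,0],[0.001,0,0,0,0,0],[0,0,0,0,0,0]]
  ]
}}

```text
t: 13.25
eef_pos: [0.5699, 0.0757, 0.0678]
ee_rot: [-0.016, 0.707, 0.016, 0.707]
wrist_force: [-0.8, -1.0, -1.7]
finger_gap: 0.0475
```

{"name": "move_arm", "arguments": {
  "increments": [
    [[0.0005,0,0,0,0,0],[0.0005,0,0,0,0,0],[0,0,0,0,0,0]]
  ]
}}

```text
t: 13.55
eef_pos: [0.57, 0.0757, 0.067]
ee_rot: [-0.016, 0.707, 0.016, 0.707]
wrist_force: [-1.4, -0.2, 1.8]
finger_gap: 0.0476
```

{"name": "move_arm", "arguments": {
  "increments": [
    [[0.0005,0,0,0,0,0],[0,0,0,0,0,0]]
  ]
}}

```text
t: 13.75
eef_pos: [0.5699, 0.0757, 0.0667]
ee_rot: [-0.016, 0.707, 0.016, 0.707]
wrist_force: [-4.2, -0.6, 6.4]
finger_gap: 0.0478
```

{"name": "move_arm", "arguments": {
  "increments": [
    [[0.0003,0,0,0,0,0],[0,0,0,0,0,0]]
  ]
}}

```text
t: 13.95
eef_pos: [0.5698, 0.0757, 0.0664]
ee_rot: [-0.016, 0.707, 0.016, 0.707]
wrist_force: [-5.1, 0.4, 8.2]
finger_gap: 0.0476
```

```bash
python3 -c "
from h import *
st(); snap('wrist','w7',crop=(200,210,360,340),scale=5); snap('side','d7',crop=(150,200,290,320),scale=5)"
```

```text
t 13.95 pos [0.5698 0.0757 0.0664] yaw 1.6149911907983705 down [-0.0005 -0.     -1.    ] q [ 0.0916  0.4061  2.0365  0.0001  0.6995 -1.5234] F [-5.1069  0.4453  8.2181] M [0.0185 0.7948 0.0416] gap 0.04757419107336153
```

View pics/w7.png

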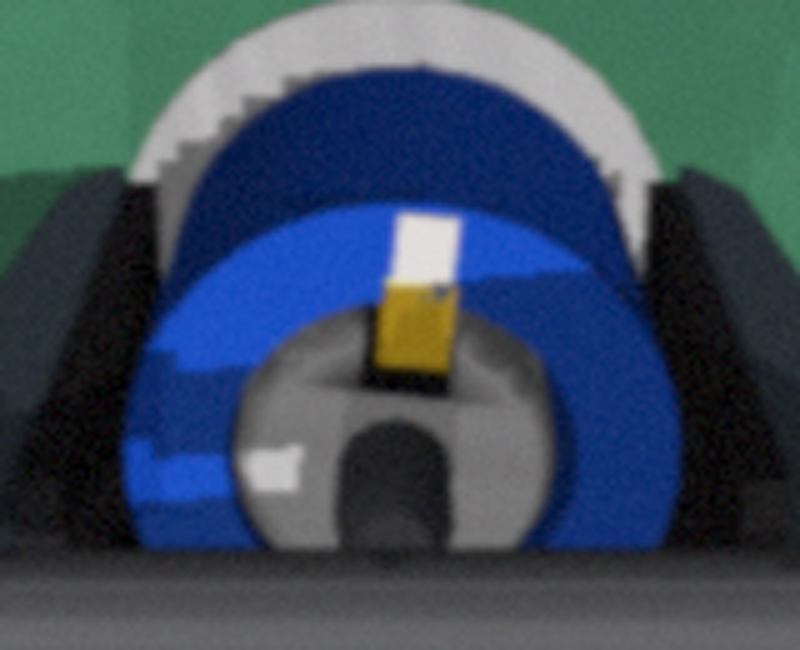

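View pics/d7.png

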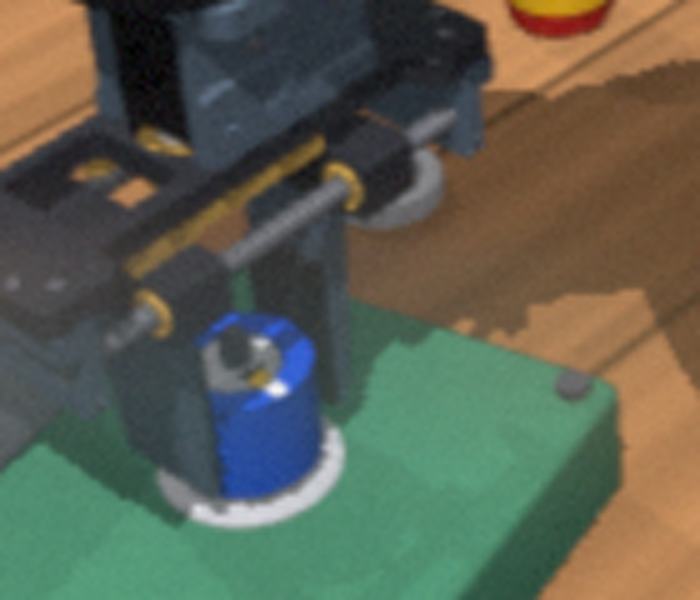

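The tab sits in the keyway and the collar's top is level with the shaft top; the flange contact came 11.8 mm below the first stop. I'll release gently.

{"name": "move_arm", "arguments": {
  "increments": [
    [[-0.0006,0,0,0,0,0],[0,0,0,0,0,0]]
  ]
}}

```text
t: 14.25
eef_pos: [0.5701, 0.0757, 0.0668]
ee_rot: [-0.016, 0.707, 0.016, 0.707]
wrist_force: [-0.1, 0.1, -0.9]
finger_gap: 0.0476
```

{"name": "move_arm", "arguments": {
  "increments": [
    [[0,0,0,0,0,0],[0,0,0,0,0,0],[0,0,0,0,0,0],[0,0,0,0,0,0],[0,0,0,0,0,0]]
  ],
  "fingers": 0.4
}}

```text
t: 14.75
eef_pos: [0.57, 0.0757, 0.0667]
ee_rot: [-0.016, 0.707, 0.016, 0.707]
wrist_force: [0.7, -0.6, -0.5]
finger_gap: 0.0637
```

```bash
python3 -c "
from h import *
st(); snap('wrist','w8',crop=(200,210,360,340),scale=5)"
```

```text
t 14.75 pos [0.57   0.0757 0.0667] yaw 1.6149872584229816 down [-0. -0. -1.] q [ 0.0915  0.4056  2.0364 -0.      0.6995 -1.5235] F [ 0.675  -0.6026 -0.5294] M [ 0.032   0.0242 -0.0159] gap 0.06366392614122662
```

View pics/w8.png

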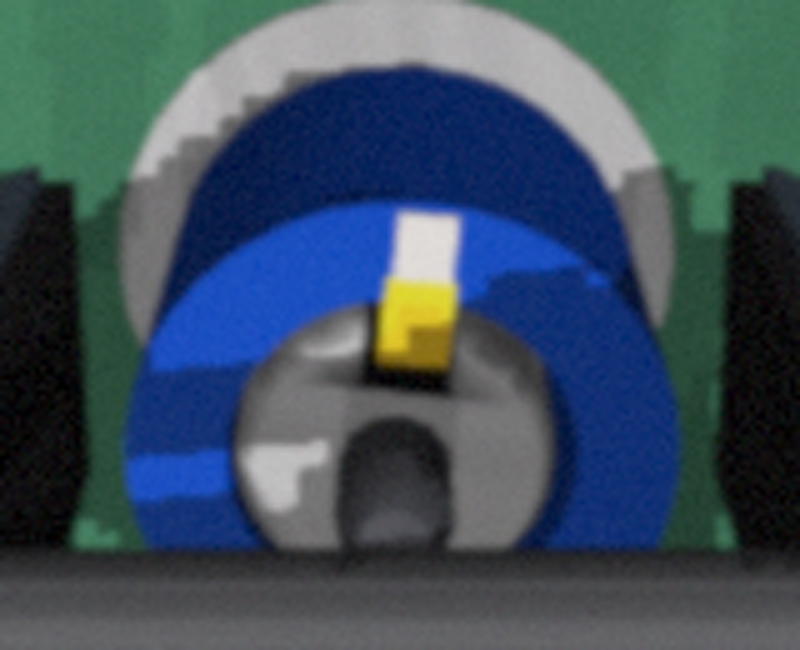

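Released with both fingers clear. I'll retreat straight up and check.

{"name": "move_arm", "arguments": {
  "increments": [
    [[-0.005,0,0,0,0,0],[-0.01,0,0,0,0,0],[-0.02,0,0,0,0,0],[-0.03,0,0,0,0,0],[-0.03,0,0,0,0,0],[-0.03,0,0,0,0,0],[-0.01,0,0,0,0,0],[0,0,0,0,0,0]]
  ]
}}

```text
t: 15.6
eef_pos: [0.5708, 0.0758, 0.2036]
ee_rot: [-0.016, 0.706, 0.016, 0.708]
wrist_force: [0.5, 0.6, -0.8]
finger_gap: 0.0638
```

{"name": "move_arm", "arguments": {
  "increments": [
    [[0,0,0,0,0,0],[0,0,0,0,0,0],[0,0,0,0,0,0]]
  ]
}}

```text
t: 15.9
eef_pos: [0.5693, 0.0757, 0.2005]
ee_rot: [-0.016, 0.708, 0.016, 0.706]
wrist_force: [0.9, -0.4, 0.2]
finger_gap: 0.0639
```

```bash
python3 -c "
from h import *
st(); snap('wrist','w9'); snap('side','d9',crop=(150,200,290,320),scale=5); snap('scene','s9')
im=load('w9')['image'][:,:,::-1]
cv2.imwrite('pics/c9.png',cv2.resize(im[155:245,235:325],None,fx=6,fy=6,interpolation=cv2.INTER_CUBIC))"
```

```text
t 15.9 pos [0.5693 0.0757 0.2005] yaw 1.6150009642801002 down [-0.002  -0.0002 -1.    ] q [ 0.0915  0.2015  1.9977  0.      0.9444 -1.5235] F [ 0.9121 -0.4289  0.2212] M [ 0.0152  0.0268 -0.0374] gap 0.06388689119580408
```

View pics/c9.png

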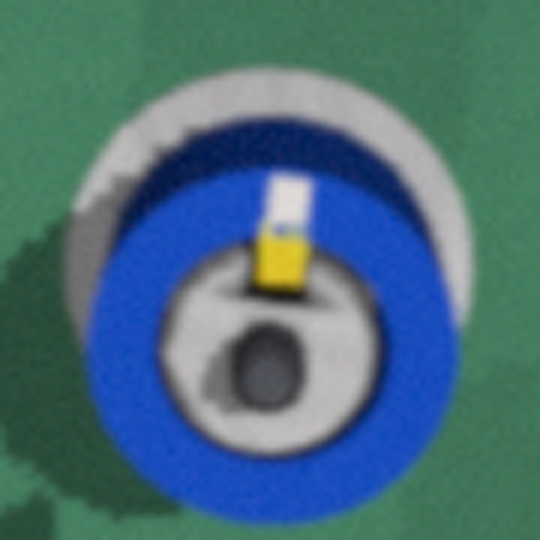

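View pics/d9.png

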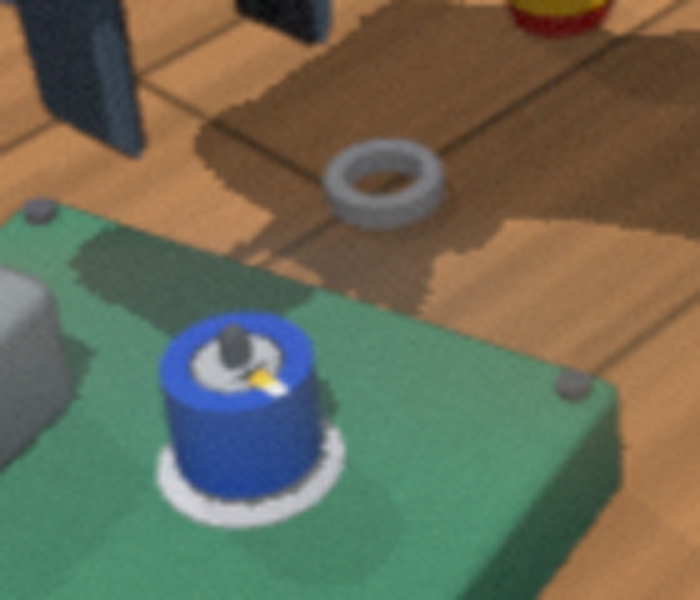

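View pics/s9.png

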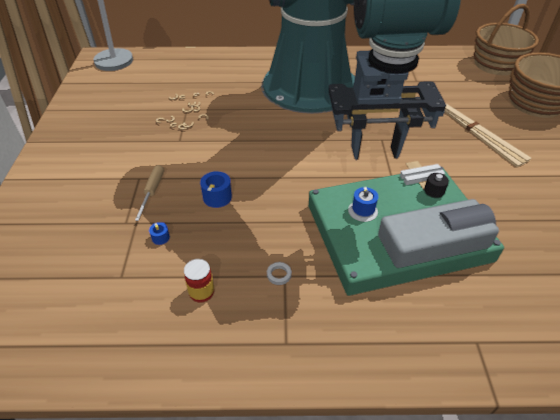

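The collar is seated flat with its tab in the keyway, the robot is clear, and the ring, can and screwdriver are where they were.

```bash
python3 -c "
from rig import arm
print(arm.finish_job())"
```

```text
the job is handed in; nothing more can be done
None
```

The blue 48 mm collar is fitted on the arbor, seated on the flange with its tab in the keyway. I let go and handed the job in at about 16 s.

- **Choice of collar:** I took the middle of the three blue ones, which measured 47.8 mm across from the wrist camera. I gripped it at 9 N.
- **Fit:** I slipped it over the shaft about 0.35 rad off the keyway. It stopped at the expected height with about 7 N, so I eased off and turned it until the resistance vanished. It then dropped freely and met the flange 11.8 mm lower (12 mm expected).
- **Forces:** The highest reading I saw on the arbor was about 8 N upward with 5 N sideways as it seated. The sideways part went away when I eased off by 0.6 mm. The wrist sensor also read 8.4 N upward as the jaws closed on the collar at the bench.
- **Last checks:** The close-up pictures show the tab in the keyway, the collar's top level with the shaft's top, and the collar sitting flat. The gripper is about 0.13 m above, touching nothing. In the scene picture, the ring, oil can, screwdriver and other two collars look unmoved.
- **Disagreement:** The pale disc under the arbor measured about 59 mm across, not the 40 mm given for the flange. I took it for a base plate below the flange.

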